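# Bed a shaft in a V cradle and clamp it

## Robot

A 6-joint arm with a two-finger parallel gripper is mounted at the origin on a cart in front of the work surface, level with it; the furniture and walls round the work are solid. World frame = base frame: x ahead of the robot, y to its left, z up, the work surface at z = 0. Lengths are in mm, angles in rad, forces in N, time in s.
With the tool pointing down it reaches from about 275 to 1000 mm from the base axis. Payload 8.4 kg.
Tool frame: the origin (TCP) lies at the very end of the fingers, on their centre line; the grasp point (between the pads) lies 19 mm behind it; z points along the fingers, y is the direction in which the jaws open and shut (so a half turn about z gives the same grasp; the last joint's range is limited). The gripper opens to 85 mm and grips with 20 to 120 N. Pads are 22 mm wide; open, the fingers measure 114 mm over their backs; the gripper's body (76 mm by 85 mm) begins 54 mm behind the grasp point. The pads swing forward as they close: fully open they stand 13 mm farther back than shut.
Start: joints at [1.23, 0.353, 1.633, -0, 1.155, -0.002], TCP at [207.721, 589.474, 231.281] pointing down, gripper open.
Joint ranges: [-2.63, 2.63], [-0.92, 2.1], [0.06, 2.66], [-1.3, 4.44], [0, 2.69], [-3.02, 3.02]. Speed limits (rad/s): [2.22, 2.22, 2.79, 3.14, 3.14, 3.14].

## Interface

Orientations are given as [roll, pitch, yaw] about the fixed x, y, z axes, in that order (R = Rz(yaw) Ry(pitch) Rx(roll)).
In Python, from rig import r gives the robot as it stands.
- The arm moves only by the tool move_arm, never from a script. Its argument "increments" is a list of rows, each an object of numbers: "tx", "ty", "tz": the shift along the tool's x, y, z in cm; "rx", "ry", "rz": the turn, a rotation vector about the tool's x, y, z in degrees; "gripper": the gripper's target within -1 to 1 (fully open at 1, half-way at 0, shut at -1). A call has 1 to 12 rows; each row shifts and turns the commanded pose from where the row before left it, along the tool's axes as they then stand; what a row does not reach is not made up. A row lasts 1/10 s, in which the tool goes at most 50 mm and 8.59 degrees, less where a joint would pass 70% of its speed; a pose out of reach is approached as far as the arm can. A call is refused whole if a number of a shift passes 5 or a number of a turn 8.59, either way. A call with a gripper value outside its range is refused whole. The fingers move at their own pace and stop on an object; "squeeze" is the grip in N (left out, the last holds). Time passes only in rows, so rows that do not move let the fingers close. It gives the time, the measured TCP pose, the force and the opening at its end, in the units of the state.
- r.sense(): the state, without advancing time (a new reading comes with each control period).
- r.grab_frame(name): name is "scene" or "side" or "wrist"; returns (picture, depth): 480x640x3 uint8, red, green, blue; 480x640 float32, mm along the optical axis (not along the pixel's ray), 0 where there is no reading.
- r.camera_model(name): a dict with "fx", "fy", "cx", "cy" (pixels), "k1" (the pictures are not rectified: a ray, as slopes to the right and down, at radius r is drawn at 1 + k1 r^2 times it, then the intrinsics apply), "R" (3x3) and "t" (3): a world point X has camera coordinates R X + t; the wrist camera has in their place "hand_eye" (4x4, takes a point from camera to tool coordinates, whose origin is the TCP and whose axes are the flange's). Camera axes: x right, y down, z forward; pixel columns grow to the right and rows downward; lengths in mm; the calibration is good to about 2 mm. A picture is of the moment at which its call begins: read the wrist's pose just before it. camera_model takes no time and is no camera call.
- r.sign_off(): hands the job in, once; it reports no verdict.
Trained networks look in the newest picture that a camera, given by its name, has taken for a name from the list of things; names that differ only in an ending like _2 or _b are one class to them, and where a whole thing is asked for, a point or a joint stands for the part that bears it (a point fixed in the world has none). Each returns a list of dicts, best first, with "confidence" (0 to 1); they miss things now and then, are a little off and sometimes report something else, mostly with a low value. They report only what shows in the picture. A call takes as long as a camera call.
- r.cut_out(query, camera): "mask" (480x640 bool, what is visible of it) and "bbox" ([left, top, right, bottom] in pixels, round what is visible of it).
- r.place_of(query, camera): "location" ([row, column] in pixels: a listed point, or the origin of a listed thing).
The state is a dict: "clock": time; "qpos": joint angles; "qvel": joint speeds; "joint_efforts": joint torques, N m; "eef_pos": TCP position; "tcp_rot": TCP orientation; "contact_force": force on the tool from outside, world axes, zero at the start; "wrist_torque": the same for the moment, N m; "opening": opening from 0.0 (shut) to 1.0 (fully open).
Only numpy, scipy, OpenCV 4.12 (cv2) and the standard library are available. Lean on these libraries where they do the work, as an engineer would, in place of code of your own. Each camera call takes 0.05 s, during which the arm holds its last target. There are 200 camera calls.

## Task

Lift the steel shaft from its wooden rest and lower it into the two V supports of the blue cradle, clear of the end stop, and press it down with about 10 newtons until it beds in both Vs. Then, still holding it in the Vs, slide it along them until its end bears on the brass stop with about 10 newtons, let go of it, and swing the red strap over and press it down on the shaft with about 10 newtons. It is a ground shaft: press with no more than 25 newtons anywhere, and do not disturb the glassware and bottles around.

Things in the scene. Friction and masses are not known exactly. Their poses are not given: they have to be found in the camera images.
- shaft: plain ground steel shaft, 24 mm diameter, 170 mm long, about 0.32 kg (0.26 to 0.42), both ends alike. Origin in its middle on its axis; its y axis runs along the shaft (it may be rolled about it). At the start it lies on the rest, its axis 50 mm above the worktop, along the rest's y.
- rest: fixed wooden rest, foot 75 x 150 x 12 mm, with two V-notched posts 14 mm thick at y = -60 and y = +60 mm and nothing between them above the foot. Origin under the middle of the foot; y along the shaft, z up.
- cradle: fixed blue base plate 120 x 215 x 12 mm. Origin under its middle; y along the groove, z up. Two steel 90 degree Vs (57 mm wide, 24 mm along y, mouth 40 mm wide) at x = 0, y = -45 and +75 mm; nothing between. Both are set to one height that is not measured: the axis of a bedded shaft is at x = 0, z = 62 mm give or take 8, the Vs' tops 3 mm above it. Feel for it; Vs don't yield.
- bracket: aluminium post of the stop, 44 x 14 mm, 80 mm high with its knob, fixed on the base plate at y = -98 mm of the cradle; same frame as cradle.
- stop: brass stop pin, 10 mm diameter, held fast in the stop bracket at a setting that differs each time. Origin at the middle of its contact face, which looks along +y of the cradle at x = 0, z = 62 mm and y = -67 to -79 mm; same axes as the cradle. A bedded shaft that touches it has its middle 85 mm away along +y.
- strap: red clamp strap, flat bar 86 x 16 x 8 mm. Origin on its hinge line (along the cradle's y) at x = +47, y = +75, z = 84 mm of the cradle, between ears 93 mm high; its -x runs along the bar to the free end, z to its outer face. Level, its axes are the cradle's; it starts about upright (1.35 to 1.75 rad), limits -0.3 and 1.9. Friction hinge (0.25 N m): stays where left, about 3 N at the tip.
- pad (a point): middle of the contact face of the strap's rubber pad (18 x 16 mm), 47 mm from the hinge and 10 mm below it when the strap is level. Shut on a bedded shaft it is over x = 0, y = +75 mm of the cradle, on top of the shaft, so its height follows that of the Vs (74 mm give or take 8); the strap's flat top is 14 mm above it.
- strap_tip (a point): point on the outer (top when shut) face of the red strap, 6 mm from its free end, 80 mm from the hinge line.
- flask: conical glass flask, 95 mm wide, 113 mm high; bystander. Origin under its middle.
- beaker: small glass beaker, 50 mm wide, 61 mm high; bystander. Origin under its middle.
- dropper: white dropper bottle with a blue tip, 31 mm wide, 94 mm high; bystander. Origin under its middle.

How it is judged (in metres and radians):
On the way, in this order (a step that is already met when the one before it is completed fails the run):
1. the held shaft is pressed down into both Vs with at least 6 N, still clear of the stop (x of shaft in the frame of cradle between -0.002 and 0.002 m and z of shaft in the frame of cradle between 0.052 and 0.072 m and angle between the y axis of shaft and the y axis of cradle, either way round below 0.03 rad and contact force between shaft and cradle above 6 N and contact force between the fingers and shaft above 1 N and contact force between shaft and stop below 0.5 N), for 0.3 s.
2. the shaft, still held and bedded in the Vs, is pushed against the stop with at least 4 N (x of shaft in the frame of cradle between -0.002 and 0.002 m and z of shaft in the frame of cradle between 0.052 and 0.072 m and angle between the y axis of shaft and the y axis of cradle, either way round below 0.03 rad and contact force between shaft and stop above 4 N and contact force between the fingers and shaft above 1 N), for 0.2 s.
3. the fingers have let go of the shaft, and the strap's pad is pressed on it with at least 5 N (x of shaft in the frame of cradle between -0.002 and 0.002 m and z of shaft in the frame of cradle between 0.052 and 0.072 m and angle between the y axis of shaft and the y axis of cradle, either way round below 0.03 rad and y of shaft in the frame of stop between 0.083 and 0.087 m and contact force between strap and shaft above 5 N and contact force between the fingers and shaft below 0.2 N), for 0.3 s.
At the end, for the whole second after the job is handed in: the shaft rests in both Vs (axis within 2 mm of mid-groove, 52 to 72 mm high, parallel within 0.03 rad), its end within 2 mm of the stop, the strap shut (within 0.22 rad of level) with its pad still bearing on the shaft (over 0.5 N), all at rest (x of shaft in the frame of cradle between -0.002 and 0.002 m and z of shaft in the frame of cradle between 0.052 and 0.072 m and angle between the y axis of shaft and the y axis of cradle, either way round below 0.03 rad and y of shaft in the frame of stop between 0.083 and 0.087 m and angle between the z axis of strap and the z axis of cradle, either way round below 0.22 rad and contact force between strap and shaft above 0.5 N and linear speed of shaft below 0.01 m/s); the robot touches nothing.
It fails at once if the shaft is pressed on the V supports with more than 30 N (25 N of pressing and its own weight) (contact force between shaft and cradle above 30 N).
It fails at once if the shaft is pressed on the stop with more than 25 N (contact force between shaft and stop above 25 N).
It fails at once if the pad is pressed on the shaft with more than 25 N (contact force between strap and shaft above 25 N).
It fails at once if a bystander is moved more than 20 mm or tipped (distance of any of flask, beaker, dropper from where it was at the start of the episode above 0.02 m or angle between any of flask, beaker, dropper's own z axis and vertical above 0.35 rad).
It also fails if it takes over 72 s, if anything falls off the work surface, if the arm or the gripper's body presses on something with over 40 N, if the wrist force passes 120 N, or if a joint passes its speed limit or range.

## Working session

There is one attempt and no reset: what is moved stays moved. The work goes in short steps, Python scripts to look and compute and a tool call to move; the robot and the scene stay as the last step left them, time stands still between calls to the robot, and variables do not carry over. Pictures are saved under pics/ and viewed, about 8 in all and at most 12, crops included, and the job is handed in when it is done.

Besides the shell and the picture viewer there is one more tool, called after "Call:" by a JSON object that holds its "method" and its "body". move_arm: Moves the arm, as the interface text tells. Its arguments: {"type":"object","properties":{"increments":{"type":"array","items":{"type":"object","properties":{"tx":{"type":"number"},"ty":{"type":"number"},"tz":{"type":"number"},"rx":{"type":"number"},"ry":{"type":"number"},"rz":{"type":"number"},"gripper":{"type":"number"}}}},"squeeze":{"type":"number"}},"required":["increments"]}

```bash
ls; mkdir -p pics; python3 - <<'E'
from rig import r
import cv2,numpy as np
s=r.sense();print({k:np.round(v,3).tolist() for k,v in s.items()})
a=[]
for n in("scene","side"):
    p,d=r.grab_frame(n);np.save(n+"_d.npy",d);a.append(p);cv2.imwrite(f"pics/{n}0.png",p[:,:,::-1])
    m=r.camera_model(n);print(n,{k:np.round(v,3).tolist() for k,v in m.items()})
    for q in("shaft","rest","cradle","stop","strap","pad","strap_tip","bracket","flask","beaker","dropper"):
        l=r.place_of(q,n);print(q,[(np.round(o["location"]).tolist(),round(o["confidence"],2)) for o in l[:2]])
print(r.camera_model("wrist"))
print(r.sense()["clock"])
E
```

```text
pics
{'clock': 0.0, 'qpos': [1.23, 0.354, 1.634, -0.0, 1.155, -0.002], 'qvel': [0.0, 0.0, 0.0, -0.001, 0.0, 0.001], 'joint_efforts': [0.006, -60.525, -34.207, 0.0, 0.009, -0.0], 'eef_pos': [207.55, 589.013, 230.522], 'tcp_rot': [-3.14, -0.0, 2.803], 'contact_force': [0.385, 0.43, 0.165], 'wrist_torque': [-0.017, 0.006, -0.034], 'opening': 1.002}
scene {'fx': 467.38, 'fy': 467.38, 'cx': 323.584, 'cy': 233.956, 'k1': -0.034, 'R': [[0.715, -0.699, -0.002], [-0.516, -0.526, -0.676], [0.471, 0.485, -0.737]], 't': [-394.214, 319.896, 949.183]}
shaft [([292.0, 383.0], 0.7), ([218.0, 270.0], 0.6)]
rest [([232.0, 274.0], 0.91)]
cradle [([283.0, 357.0], 0.57)]
stop [([288.0, 385.0], 0.51)]
strap [([237.0, 348.0], 0.51)]
pad []
strap_tip [([210.0, 357.0], 0.59)]
bracket [([234.0, 351.0], 0.46)]
flask [([233.0, 360.0], 0.57)]
beaker [([162.0, 249.0], 0.83)]
dropper [([333.0, 472.0], 0.7)]
side {'fx': 470.007, 'fy': 470.007, 'cx': 318.333, 'cy': 236.116, 'k1': -0.128, 'R': [[0.945, -0.325, -0.024], [-0.142, -0.343, -0.929], [0.294, 0.881, -0.37]], 't': [-506.242, 162.176, 996.642]}
shaft [([226.0
[... 170 characters left out ...]
ap_tip [([213.0, 349.0], 0.81)]
bracket [([299.0, 340.0], 0.76), ([296.0, 338.0], 0.62)]
flask [([265.0, 370.0], 0.64), ([235.0, 289.0], 0.35)]
beaker [([252.0, 289.0], 0.61), ([217.0, 304.0], 0.6)]
dropper []
{'fx': 343.1729664348622, 'fy': 343.1729664348622, 'cx': 319.27436865922243, 'cy': 241.73161464155467, 'k1': -0.0027593620993694445, 'hand_eye': array([[ 5.53722377e-04, -9.48023082e-01, -3.18201083e-01,
         8.15990604e+01],
       [ 9.99999756e-01,  6.60462399e-04, -2.27564773e-04,
         3.57663120e-01],
       [ 4.25896508e-04, -3.18200880e-01,  9.48023216e-01,
        -1.41696612e+02],
       [ 0.00000000e+00,  0.00000000e+00,  0.00000000e+00,
         1.00000000e+00]])}
1.2
```

```bash
python3 - <<'E'
import cv2,numpy as np
a=cv2.imread("pics/scene0.png")[120:380,200:520];b=cv2.imread("pics/side0.png")[150:410,190:510]
cv2.imwrite("pics/c0.png",np.vstack([cv2.resize(x,(740,600)) for x in(a,)]))
cv2.imwrite("pics/c1.png",cv2.resize(b,(740,600)))
E
```

```text
(no output)
```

View pics/c0.png

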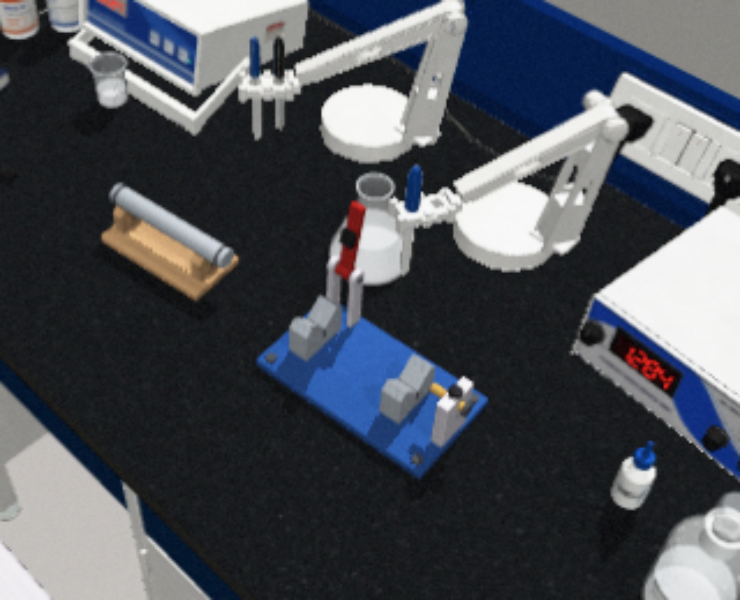

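View pics/c1.png

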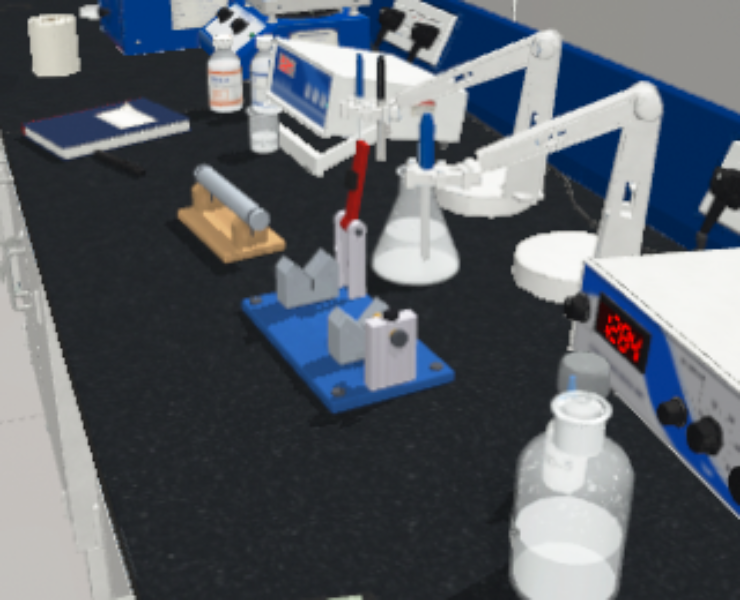

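```bash
cat > h.py <<'E'
import numpy as np,cv2
from rig import r
from scipy.spatial.transform import Rotation as Ro
def pose():
    s=r.sense();return Ro.from_euler('xyz',s['tcp_rot']).as_matrix(),np.array(s['eef_pos'])
def world(name,uv,d,P=None):
    """uv Nx2 (col,row), d N depths -> world Nx3"""
    m=r.camera_model(name);uv=np.atleast_2d(uv).astype(float);q=(uv-[m['cx'],m['cy']])/[m['fx'],m['fy']]
    u=q.copy()
    for _ in range(8): u=q/(1+m['k1']*(u**2).sum(1,keepdims=True))
    c=np.c_[u,np.ones(len(u))]*np.asarray(d,float).reshape(-1,1)
    if name!='wrist': return (c-np.array(m['t']))@np.array(m['R'])
    H=m['hand_eye'];R,t=P;return (c@H[:3,:3].T+H[:3,3])@R.T+t
def cloud(name,p,d,P=None):
    v,u=np.nonzero(d>0);return world(name,np.c_[u,v],d[v,u],P),p[v,u].astype(int)
def rect(pts):
    c,s,a=cv2.minAreaRect(pts[:,:2].astype(np.float32));return np.round(c,1),np.round(s,1),round(a,2)
E
python3 - <<'E'
from h import *
for n in("scene","side"):
    p=cv2.imread(f"pics/{n}0.png")[:,:,::-1];d=np.load(n+"_d.npy");X,c=cloud(n,p,d)
    roi=(X[:,0]>200)&(X[:,0]<800)&(X[:,1]>-150)&(X[:,1]<750)
    X,c=X[roi],c[roi]
    print(n,"table z",np.median(X[(abs(X[:,2])<8),2]))
    b=(c[:,2]>c[:,0]*2+30)&(abs(X[:,2]-12)<6);B=X[b]
    med=np.median(B,0);B=B[np.linalg.norm(B-med,axis=1)<160]
    print("blue",len(B),med.round(1),rect(B))
    red=(c[:,0]>110)&(c[:,0]>2.2*c[:,1])&(X[:,2]>60)&(X[:,2]<200)
    Rd=X[red];Rd=Rd[np.linalg.norm(Rd[:,:2]-med[:2],axis=1)<200];print("red",len(Rd),Rd.min(0).round(),Rd.max(0).round(),np.median(Rd,0).round())
    wood=(c[:,0]>c[:,2]*1.5)&(c[:,0]>100)&(c[:,1]>c[:,0]*.55)&(X[:,2]>3)&(X[:,2]<50)
    W=X[wood];m=np.median(W,0);W=W[np.linalg.norm(W-m,axis=1)<120];print("wood",len(W),m.round(),rect(W[abs(W[:,2]-12)<5]),rect(W))
    S=X[(np.linalg.norm(X[:,:2]-m[:2],axis=1)<130)&(X[:,2]>52)&(X[:,2]<70)];print("shaft",len(S),S.mean(0).round(1),S[:,2].max(),rect(S))
    w=np.linalg.svd(S[:,:2]-S[:,:2].mean(0),full_matrices=False)[2][0];print("dir",np.degrees(np.arctan2(w[1],w[0])))
    for q in("strap_tip","beaker","dropper","stop","flask"):
        for o in r.place_of(q,n)[:2]:
            v,u=np.round(o["location"]).astype(int);print(q,round(o["confidence"],2),world(n,[[u,v]],[d[v,u]]).round(0))
E
```

```text
scene table z 0.6009443099491143
blue 1275 [ 510.5 -112.4   12.7] (array([522.1, -97.7]), array([122.8, 111.3]), 3.44)
red 129 [560. -79.  84.] [585. -63. 172.] [574. -71. 144.]
wood 847 [483. 137.  13.] (array([492.6, 139.8]), array([ 74.3, 153.8]), 12.37) (array([492.6, 139.8]), array([ 74.3, 153.8]), 12.37)
shaft 465 [497.6 131.6  59.8] 67.75140777870713 (array([499.2, 135.3]), array([ 25.2, 171.4]), 6.81)
dir -82.51705645891238
strap_tip 0.59 [[583. -77. 168.]]
beaker 0.83 [[616. 389.  22.]]
dropper 0.7 [[ 591. -417.   30.]]
stop 0.51 [[ 554. -203.   21.]]
flask 0.57 [[633. -50.  32.]]
side table z 1.6349981556059157
blue 635 [ 495.  -100.9   12.9] (array([523.5, -94.9]), array([121.1, 103.9]), 5.63)
red 167 [560. -80.  84.] [586. -61. 171.] [576. -74. 131.]
wood 692 [490. 119.  13.] (array([499.7, 140. ]), array([ 74.8, 157.7]), 8.17) (array([499.7, 140. ]), array([ 74.8, 157.7]), 8.17)
shaft 262 [498.9 123.1  59.1] 64.73335056101162 (array([499.4, 136.3]), array([ 24.1, 178.5]), 8.55)
dir -81.92941985687933
strap_tip 0.81 [[586. -76. 168.]]
beaker 0.61 [[492. 108.  15.]]
beaker 0.6 [[622. 395.   1.]]
stop 0.64 [[ 542. -186.   51.]]
flask 0.64 [[646. -61.  24.]]
flask 0.35 [[496. 116.  59.]]
```

```bash
python3 - <<'E'
from h import *
for n in("scene","side"):
    p=cv2.imread(f"pics/{n}0.png")[:,:,::-1];d=np.load(n+"_d.npy");X,c=cloud(n,p,d)
    b=(c[:,2]>c[:,0]*2+30)&(abs(X[:,2]-12)<4)&(np.linalg.norm(X[:,:2]-[520,-140],axis=1)<150)
    B=X[b];print(n,rect(B))
    near=(np.linalg.norm(X[:,:2]-[520,-145],axis=1)<140)&(X[:,2]>25)&(c.max(1)-c.min(1)<45)
    N=X[near]
    C,_,a=rect(B);th=np.radians(a);R=np.array([[np.cos(th),np.sin(th)],[-np.sin(th),np.cos(th)]])
    L=(N[:,:2]-C)@R.T
    for lo,hi in((-110,-90),(-60,-30),(60,90)):
        k=(L[:,1]>lo)&(L[:,1]<hi)&(abs(L[:,0])<40);print(lo,k.sum(),L[k].min(0).round(1),L[k].max(0).round(1),np.percentile(N[k,2],[50,95,99]).round(1))
E
```

```text
scene (array([ 526.2, -149.3]), array([122.5, 215.4]), 4.91)
-110 252 [ -23.1 -105.8] [ 22.4 -90.8] [67.6 80.1 81.5]
-60 346 [-29.2 -57.6] [ 28.2 -32.6] [48.7 59.6 62.2]
60 365 [-30.2  60.8] [40.  89.7] [48.2 60.9 85.2]
side (array([ 528.1, -150.8]), array([121.3, 215.2]), 4.94)
-110 538 [ -23.7 -109.9] [ 22.1 -90.2] [53.5 78.6 82.2]
-60 307 [-29.7 -56.9] [ 22.8 -30.1] [45.8 58.9 61. ]
60 438 [-29.1  60.1] [40.  89.7] [44.2 65.1 86.3]
```

```bash
cat >> h.py <<'E'
def plan(tgt,yaw,n,start=None):
    """rows (tool cm, deg) to go straight to tgt with tool down at yaw(deg)"""
    R,t=pose(); y0=np.degrees(np.arctan2(R[1,0],R[0,0])) 
    D=(np.array(tgt)-t)/n; dy=(yaw-y0)/n
    for i in range(n):
        Ri=Ro.from_euler('xyz',[np.pi,0,np.radians(y0+dy*i)]).as_matrix();s=Ri.T@D/10
        print({"tx":round(s[0],2),"ty":round(s[1],2),"tz":round(s[2],2),"rz":round(-dy,2)})
E
python3 - <<'E'
from h import *
plan([505,40,232],96.3,14)
for n in("scene","side"):
    p=cv2.imread(f"pics/{n}0.png")[:,:,::-1];d=np.load(n+"_d.npy");X,c=cloud(n,p,d)
    k=(X[:,0]>560)&(X[:,0]<750)&(X[:,1]>-200)&(X[:,1]<60)&(X[:,2]>100);X=X[k]
    for x in range(560,750,20):
        m=(X[:,0]>=x)&(X[:,0]<x+20)
        if m.sum(): print(n,x,m.sum(),X[m].min(0).round(),X[m].max(0).round())
E
```

```text
{'tx': np.float64(-3.31), 'ty': np.float64(-3.0), 'tz': np.float64(-0.01), 'rz': np.float64(4.59)}
{'tx': np.float64(-3.54), 'ty': np.float64(-2.72), 'tz': np.float64(-0.01), 'rz': np.float64(4.59)}
{'tx': np.float64(-3.74), 'ty': np.float64(-2.43), 'tz': np.float64(-0.01), 'rz': np.float64(4.59)}
{'tx': np.float64(-3.93), 'ty': np.float64(-2.12), 'tz': np.float64(-0.01), 'rz': np.float64(4.59)}
{'tx': np.float64(-4.08), 'ty': np.float64(-1.8), 'tz': np.float64(-0.01), 'rz': np.float64(4.59)}
{'tx': np.float64(-4.21), 'ty': np.float64(-1.47), 'tz': np.float64(-0.01), 'rz': np.float64(4.59)}
{'tx': np.float64(-4.32), 'ty': np.float64(-1.13), 'tz': np.float64(-0.01), 'rz': np.float64(4.59)}
{'tx': np.float64(-4.39), 'ty': np.float64(-0.78), 'tz': np.float64(-0.01), 'rz': np.float64(4.59)}
{'tx': np.float64(-4.44), 'ty': np.float64(-0.42), 'tz': np.float64(-0.01), 'rz': np.float64(4.59)}
{'tx': np.float64(-4.46), 'ty': np.float64(-0.07), 'tz': np.float64(-0.01), 'rz': np.float64(4.59)}
{'tx': np.float64(-4.45), 'ty': np.float64(0.29), 'tz': np.float64(-0.01), 'rz': np.float64(4.59)}
{'t
[... 602 characters left out ...]
[ 680. -139.  108.] [700. -16. 173.]
scene 700 138 [ 700. -155.  152.] [ 720. -115.  184.]
scene 720 129 [ 720. -163.  162.] [ 740. -133.  193.]
scene 740 70 [ 740. -168.  171.] [ 750. -142.  198.]
side 560 168 [565. -80. 100.] [580. -60. 170.]
side 580 36 [580. -78. 134.] [586. -62. 171.]
side 600 19 [ 616. -100.  128.] [620. -89. 147.]
side 620 245 [ 620. -113.  100.] [640. -26. 200.]
side 640 170 [ 640. -123.  100.] [660.  -5. 199.]
side 660 102 [ 660. -127.  128.] [680. -90. 155.]
side 680 140 [ 680. -140.  129.] [ 700. -104.  173.]
side 700 144 [ 700. -150.  153.] [ 720. -114.  183.]
side 720 127 [ 720. -163.  161.] [ 740. -127.  194.]
side 740 79 [ 740. -167.  169.] [ 750. -135.  199.]
```

Call:
{"method": "move_arm", "body": {"increments": [{"tx":-3.3,"ty":-3.0,"rz":4.6},{"tx":-3.5,"ty":-2.7,"rz":4.6},{"tx":-3.7,"ty":-2.4,"rz":4.6},{"tx":-3.9,"ty":-2.1,"rz":4.6},{"tx":-4.1,"ty":-1.8,"rz":4.6},{"tx":-4.2,"ty":-1.5,"rz":4.6},{"tx":-4.3,"ty":-1.1,"rz":4.6},{"tx":-4.4,"ty":-0.8,"rz":4.6},{"tx":-4.4,"ty":-0.4,"rz":4.6},{"tx":-4.5,"ty":-0.1,"rz":4.6},{"tx":-4.4,"ty":0.3,"rz":4.6},{"tx":-4.4,"ty":0.6,"rz":4.6}]}}

```text
invalid input
```

Call:
{"method": "move_arm", "body": {"increments": [{"tx":-4.3,"ty":1.0,"rz":4.6},{"tx":-4.2,"ty":1.3,"rz":4.6},{},{},{}]}}

```text
invalid input
```

```bash
python3 - <<'E'
from h import *
P=pose();p,d=r.grab_frame("wrist");np.save("w1.npy",d);cv2.imwrite("pics/w1.png",p[:,:,::-1]);np.savez("w1p.npz",R=P[0],t=P[1])
s=r.sense();print(s['clock'],P[1].round(1),s['tcp_rot'],np.round(s['contact_force'],2))
X,c=cloud("wrist",p,d,P)
b=(c[:,2]>c[:,0]*2+30)&(abs(X[:,2]-12)<5)&(np.linalg.norm(X[:,:2]-[527,-150],axis=1)<145)
B=X[b];print("blue",len(B),rect(B),np.median(B[:,2]))
S=X[(np.linalg.norm(X[:,:2]-[499,136],axis=1)<100)&(X[:,2]>53)&(X[:,2]<70)]
print("shaft",len(S),rect(S),np.percentile(S[:,2],[90,99]).round(1))
C,_,a=rect(B);a=4.92;th=np.radians(a);R2=np.array([[np.cos(th),np.sin(th)],[-np.sin(th),np.cos(th)]])
L=(X[:,:2]-C)@R2.T
for lo,hi in((-56,-34),(64,86)):
  for xl,xh in((-29,-20),(20,29)):
    k=(L[:,1]>lo)&(L[:,1]<hi)&(L[:,0]>xl)&(L[:,0]<xh)&(X[:,2]>40);print("Vtop",k.sum(),np.median(X[k,2]).round(1))
print("table",np.median(X[abs(X[:,2])<7,2]))
br=(c[:,0]>c[:,2]*1.6)&(c[:,0]>90)&(abs(L[:,0])<12)&(L[:,1]<-58)&(L[:,1]>-95)&(X[:,2]>50)
print("brass",br.sum(),L[br].min(0),L[br].max(0),np.median(X[br,2]) if br.any() else 0)
E
```

```text
1.75 [207.7 589.5 231.3] [-3.14153766e+00 -4.08832045e-06  2.80281314e+00] [-0.24 -0.15 -0.21]
blue 0 (array([0., 0.]), array([0., 0.]), 0.0) nan
  return _methods._mean(a, axis=axis, dtype=dtype,
  ret = ret.dtype.type(ret / rcount)
Traceback (most recent call last):
IndexError: index -1 is out of bounds for axis 0 with size 0
```

View pics/w1.png

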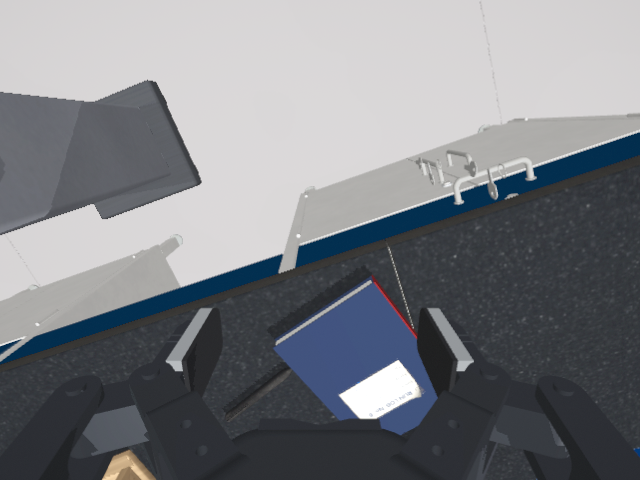

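The move was refused, so this picture still shows the start view: notebook near (350,350) and the rest's corner at (125,465). I'll retry with complete rows.

Call:
{"method": "move_arm", "body": {"increments": [{"tx":-3.3,"ty":-3.0,"tz":0,"rx":0,"ry":0,"rz":4.6,"gripper":1},{"tx":-3.5,"ty":-2.7,"tz":0,"rx":0,"ry":0,"rz":4.6,"gripper":1}]}}

```text
clock: 1.95
eef_pos: [249.8, 510.9, 231.0]
tcp_rot: [-3.142, 0.0, 2.641]
contact_force: [0.6, -0.4, 0.0]
opening: 0.999
```

Call:
{"method": "move_arm", "body": {"increments": [{"tx":-3.7,"ty":-2.4,"tz":0,"rx":0,"ry":0,"rz":4.6,"gripper":1},{"tx":-3.9,"ty":-2.1,"tz":0,"rx":0,"ry":0,"rz":4.6,"gripper":1},{"tx":-4.1,"ty":-1.8,"tz":0,"rx":0,"ry":0,"rz":4.6,"gripper":1},{"tx":-4.2,"ty":-1.5,"tz":0,"rx":0,"ry":0,"rz":4.6,"gripper":1},{"tx":-4.3,"ty":-1.1,"tz":0,"rx":0,"ry":0,"rz":4.6,"gripper":1},{"tx":-4.4,"ty":-0.8,"tz":0,"rx":0,"ry":0,"rz":4.6,"gripper":1},{"tx":-4.4,"ty":-0.4,"tz":0,"rx":0,"ry":0,"rz":4.6,"gripper":1},{"tx":-4.5,"ty":-0.1,"tz":0,"rx":0,"ry":0,"rz":4.6,"gripper":1},{"tx":-4.4,"ty":0.3,"tz":0,"rx":0,"ry":0,"rz":4.6,"gripper":1},{"tx":-4.4,"ty":0.6,"tz":0,"rx":0,"ry":0,"rz":4.6,"gripper":1}]}}

```text
clock: 2.95
eef_pos: [461.2, 118.1, 231.6]
tcp_rot: [3.141, -0.0, 1.836]
contact_force: [1.2, 0.6, 0.3]
opening: 0.997
```

Call:
{"method": "move_arm", "body": {"increments": [{"tx":-4.3,"ty":1.0,"tz":0,"rx":0,"ry":0,"rz":4.6,"gripper":1},{"tx":-4.2,"ty":1.3,"tz":0,"rx":0,"ry":0,"rz":4.6,"gripper":1},{"tx":0,"ty":0,"tz":0,"rx":0,"ry":0,"rz":0,"gripper":1},{"tx":0,"ty":0,"tz":0,"rx":0,"ry":0,"rz":0,"gripper":1}]}}

```text
clock: 3.35
eef_pos: [502.3, 41.3, 231.1]
tcp_rot: [-3.141, -0.0, 1.677]
contact_force: [-0.3, -0.6, -0.7]
opening: 1.002
```

```bash
cat > m.py <<'E'
from h import *
P=pose();p,d=r.grab_frame("wrist");np.save("w1.npy",d);cv2.imwrite("pics/w2.png",p[:,:,::-1]);np.savez("w1p.npz",R=P[0],t=P[1])
s=r.sense();print(s['clock'],P[1].round(1),s['tcp_rot'],np.round(s['contact_force'],2))
X,c=cloud("wrist",p,d,P)
b=(c[:,2]>c[:,0]*2+30)&(abs(X[:,2]-12)<5)&(np.linalg.norm(X[:,:2]-[527,-150],axis=1)<145)
B=X[b];print("blue",len(B),rect(B),np.median(B[:,2]))
S=X[(np.linalg.norm(X[:,:2]-[499,136],axis=1)<100)&(X[:,2]>53)&(X[:,2]<70)]
if len(S): print("shaft",len(S),rect(S),np.percentile(S[:,2],[90,99]).round(1))
C,_,a=rect(B);a=4.92;th=np.radians(a);R2=np.array([[np.cos(th),np.sin(th)],[-np.sin(th),np.cos(th)]])
L=(X[:,:2]-C)@R2.T
for lo,hi in((-56,-34),(64,86)):
  for xl,xh in((-28,-21),(21,28)):
    k=(L[:,1]>lo)&(L[:,1]<hi)&(L[:,0]>xl)&(L[:,0]<xh)&(X[:,2]>40);print("Vtop",k.sum(),np.median(X[k,2]).round(1))
print("table",np.median(X[abs(X[:,2])<7,2]))
br=(c[:,0]>c[:,2]*1.6)&(c[:,0]>90)&(abs(L[:,0])<12)&(L[:,1]<-58)&(L[:,1]>-95)&(X[:,2]>50)
print("brass",br.sum(),L[br].min(0),L[br].max(0),np.median(X[br,2])) if br.any() else print("no brass")
E
python3 m.py
```

```text
3.4 [502.3  41.3 231.1] [-3.14107837e+00 -3.73446717e-04  1.67845372e+00] [-0.65  1.    0.02]
blue 8472 (array([ 527.5, -144.9]), array([119.2, 211.7]), 4.66) 11.047211844340168
shaft 5232 (array([501.5, 135.9]), array([ 22.4, 166.8]), 7.01) [61. 62.]
Vtop 136 52.8
Vtop 130 52.7
Vtop 146 52.9
Vtop 146 53.9
table -0.9856247082382481
no brass
```

View pics/w2.png

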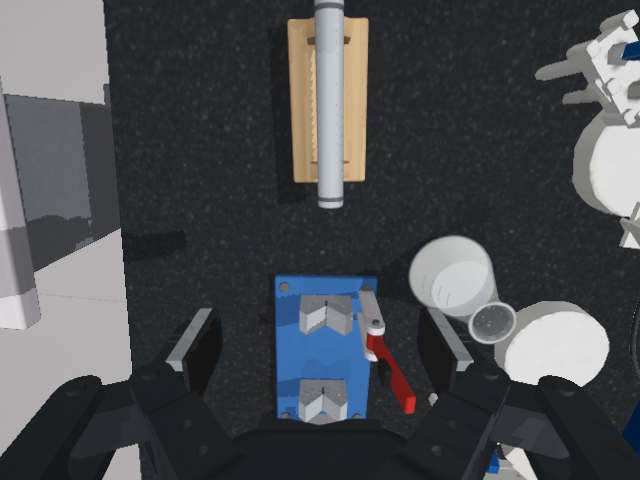

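Call:
{"method": "move_arm", "body": {"increments": [{"tx":4.1,"ty":0.43,"tz":2.5,"rx":0,"ry":0,"rz":0,"gripper":1},{"tx":4.1,"ty":0.43,"tz":3.5,"rx":0,"ry":0,"rz":-0.85,"gripper":1},{"tx":0,"ty":0,"tz":4,"rx":0,"ry":0,"rz":0,"gripper":1},{"tx":0,"ty":0,"tz":4,"rx":0,"ry":0,"rz":0,"gripper":1},{"tx":0,"ty":0,"tz":3.3,"rx":0,"ry":0,"rz":0,"gripper":1},{"tx":0,"ty":0,"tz":3.0,"rx":0,"ry":0,"rz":0,"gripper":1},{"tx":0,"ty":0,"tz":0,"rx":0,"ry":0,"rz":0,"gripper":1},{"tx":0,"ty":0,"tz":0,"rx":0,"ry":0,"rz":0,"gripper":1}]}}

```text
clock: 4.2
eef_pos: [501.3, 122.4, 31.2]
tcp_rot: [-3.14, 0.0, 1.695]
contact_force: [0.3, -0.5, 1.5]
opening: 1.002
```

Call:
{"method": "move_arm", "body": {"increments": [{"tx":0,"ty":0,"tz":0.2,"rx":0,"ry":0,"rz":0,"gripper":-1},{"tx":0,"ty":0,"tz":0,"rx":0,"ry":0,"rz":0,"gripper":-1},{"tx":0,"ty":0,"tz":0,"rx":0,"ry":0,"rz":0,"gripper":-1},{"tx":0,"ty":0,"tz":0,"rx":0,"ry":0,"rz":0,"gripper":-1},{"tx":0,"ty":0,"tz":0,"rx":0,"ry":0,"rz":0,"gripper":-1},{"tx":0,"ty":0,"tz":0,"rx":0,"ry":0,"rz":0,"gripper":-1},{"tx":0,"ty":0,"tz":0,"rx":0,"ry":0,"rz":0,"gripper":-1},{"tx":0,"ty":0,"tz":0,"rx":0,"ry":0,"rz":0,"gripper":-1},{"tx":0,"ty":0,"tz":0,"rx":0,"ry":0,"rz":0,"gripper":-1},{"tx":0,"ty":0,"tz":0,"rx":0,"ry":0,"rz":0,"gripper":-1}], "squeeze": 40}}

```text
clock: 5.2
eef_pos: [503.1, 121.7, 29.8]
tcp_rot: [3.139, -0.0, 1.694]
contact_force: [0.4, -0.4, 7.5]
opening: 0.264
```

Call:
{"method": "move_arm", "body": {"increments": [{"tx":0,"ty":0,"tz":-2,"rx":0,"ry":0,"rz":0,"gripper":-1},{"tx":0,"ty":0,"tz":-4,"rx":0,"ry":0,"rz":0,"gripper":-1},{"tx":0,"ty":0,"tz":-4,"rx":0,"ry":0,"rz":0,"gripper":-1},{"tx":-2.5,"ty":0,"tz":0,"rx":0,"ry":0,"rz":0,"gripper":-1},{"tx":-4.0,"ty":-0.2,"tz":0,"rx":0,"ry":0,"rz":0,"gripper":-1},{"tx":-4.5,"ty":-0.2,"tz":0,"rx":0,"ry":0,"rz":0,"gripper":-1},{"tx":-4.5,"ty":-0.2,"tz":0,"rx":0,"ry":0,"rz":0,"gripper":-1},{"tx":-4.5,"ty":-0.1,"tz":0,"rx":0,"ry":0,"rz":0,"gripper":-1},{"tx":-3.5,"ty":-0.1,"tz":0,"rx":0,"ry":0,"rz":0,"gripper":-1},{"tx":-2.0,"ty":0,"tz":0,"rx":0,"ry":0,"rz":2.2,"gripper":-1},{"tx":0,"ty":0,"tz":0,"rx":0,"ry":0,"rz":0,"gripper":-1},{"tx":0,"ty":0,"tz":0,"rx":0,"ry":0,"rz":0,"gripper":-1}]}}

```text
clock: 6.4
eef_pos: [524.5, -132.6, 128.5]
tcp_rot: [-3.14, -0.001, 1.654]
contact_force: [0.0, -0.2, -2.5]
opening: 0.266
```

```bash
python3 - <<'E'
from h import *
P=pose();p,d=r.grab_frame("wrist");np.save("w3.npy",d);cv2.imwrite("pics/w3.png",p[:,:,::-1]);np.savez("w3p.npz",R=P[0],t=P[1])
for i in range(3):
    s=r.sense();print(s['clock'],np.round(s['eef_pos'],1),s['tcp_rot'].round(4) if hasattr(s['tcp_rot'],'round') else s['tcp_rot'],np.round(s['contact_force'],2),np.round(s['wrist_torque'],2),s['opening'])
    if i<1: q,dd=r.grab_frame("side");cv2.imwrite("pics/s3.png",q[:,:,::-1]);np.save("s3.npy",dd)
X,c=cloud("wrist",p,d,P)
b=(c[:,2]>c[:,0]*2+30)&(abs(X[:,2]-12)<6)&(np.linalg.norm(X[:,:2]-[527,-150],axis=1)<145)
B=X[b];print("blue",len(B),rect(B),np.median(B[:,2]))
S=X[(X[:,2]>135)&(X[:,2]<175)&(abs(X[:,0]-525)<30)&(X[:,1]>-95)&(X[:,1]<0)]
print("shaft",len(S),rect(S),np.percentile(S[:,2],[50,90,99]).round(1))
a=cv2.imread("pics/w3.png");b=cv2.imread("pics/s3.png")[180:360,240:480]
cv2.imwrite("pics/c3.png",np.hstack([cv2.resize(a,(400,300)),cv2.resize(b,(400,300))]))
E
```

```text
6.45 [ 524.5 -132.   128.6] [-3.1404e+00 -7.0000e-04  1.6554e+00] [-0.79 -0.04 -3.51] [-0.04  0.02  0.02] 0.264933232489351
6.5 [ 524.6 -131.7  128.6] [-3.1407e+00 -6.0000e-04  1.6561e+00] [ 0.87  0.43 -3.15] [-0.05 -0.04  0.02] 0.2648607971568351
6.5 [ 524.6 -131.7  128.6] [-3.1407e+00 -6.0000e-04  1.6561e+00] [ 0.87  0.43 -3.15] [-0.05 -0.04  0.02] 0.2648607971568351
blue 14220 (array([ 526.6, -134.6]), array([119.5, 188.3]), 4.8) 10.995522812138951
shaft 13439 (array([519.1, -64. ]), array([24.2, 64. ]), 4.93) [157.7 159.3 160.1]
```

View pics/c3.png

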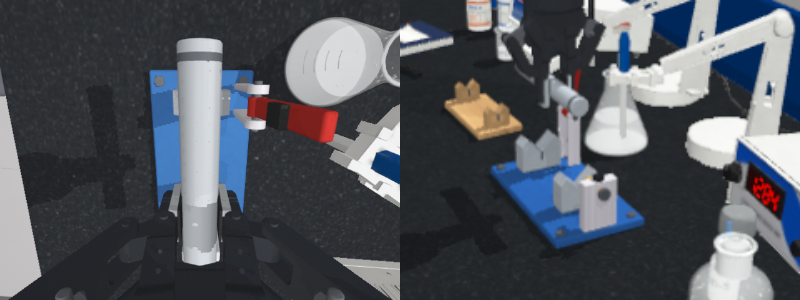

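Call:
{"method": "move_arm", "body": {"increments": [{"tx":0,"ty":0.16,"tz":2,"rx":0,"ry":0,"rz":0,"gripper":-1},{"tx":0,"ty":0,"tz":3,"rx":0,"ry":0,"rz":0,"gripper":-1},{"tx":0,"ty":0,"tz":2,"rx":0,"ry":0,"rz":0,"gripper":-1},{"tx":0,"ty":0,"tz":0.7,"rx":0,"ry":0,"rz":0,"gripper":-1},{"tx":0,"ty":0,"tz":0,"rx":0,"ry":0,"rz":0,"gripper":-1},{"tx":0,"ty":0,"tz":0,"rx":0,"ry":0,"rz":0,"gripper":-1}]}}

```text
clock: 7.1
eef_pos: [527.4, -132.1, 52.7]
tcp_rot: [3.141, 0.0, 1.656]
contact_force: [0.1, 1.0, -2.3]
opening: 0.264
```

Call:
{"method": "move_arm", "body": {"increments": [{"tx":0,"ty":0,"tz":0.15,"rx":0,"ry":0,"rz":0,"gripper":-1},{"tx":0,"ty":0,"tz":0.15,"rx":0,"ry":0,"rz":0,"gripper":-1},{"tx":0,"ty":0,"tz":0,"rx":0,"ry":0,"rz":0,"gripper":-1}]}}

```text
clock: 7.4
eef_pos: [527.0, -132.5, 49.3]
tcp_rot: [3.141, 0.0, 1.655]
contact_force: [1.3, -0.7, -2.0]
opening: 0.271
```

Call:
{"method": "move_arm", "body": {"increments": [{"tx":0,"ty":0,"tz":0.15,"rx":0,"ry":0,"rz":0,"gripper":-1},{"tx":0,"ty":0,"tz":0.15,"rx":0,"ry":0,"rz":0,"gripper":-1},{"tx":0,"ty":0,"tz":0,"rx":0,"ry":0,"rz":0,"gripper":-1}]}}

```text
clock: 7.7
eef_pos: [526.6, -132.4, 45.7]
tcp_rot: [-3.141, -0.0, 1.655]
contact_force: [-0.3, -0.5, -3.2]
opening: 0.263
```

Call:
{"method": "move_arm", "body": {"increments": [{"tx":0,"ty":0,"tz":0.15,"rx":0,"ry":0,"rz":0,"gripper":-1},{"tx":0,"ty":0,"tz":0.15,"rx":0,"ry":0,"rz":0,"gripper":-1},{"tx":0,"ty":0,"tz":0,"rx":0,"ry":0,"rz":0,"gripper":-1}]}}

```text
clock: 8.0
eef_pos: [526.6, -132.4, 42.7]
tcp_rot: [-3.141, -0.0, 1.655]
contact_force: [-0.7, -0.5, -3.8]
opening: 0.267
```

Call:
{"method": "move_arm", "body": {"increments": [{"tx":0,"ty":0,"tz":0.1,"rx":0,"ry":0,"rz":0,"gripper":-1},{"tx":0,"ty":0,"tz":0,"rx":0,"ry":0,"rz":0,"gripper":-1}]}}

```text
clock: 8.2
eef_pos: [526.7, -132.4, 41.8]
tcp_rot: [-3.141, -0.0, 1.655]
contact_force: [0.0, -0.1, -2.5]
opening: 0.266
```

Call:
{"method": "move_arm", "body": {"increments": [{"tx":0,"ty":0,"tz":0.1,"rx":0,"ry":0,"rz":0,"gripper":-1},{"tx":0,"ty":0,"tz":0,"rx":0,"ry":0,"rz":0,"gripper":-1}]}}

```text
clock: 8.4
eef_pos: [526.7, -132.4, 40.8]
tcp_rot: [-3.141, -0.0, 1.655]
contact_force: [0.5, 0.2, -2.8]
opening: 0.267
```

Call:
{"method": "move_arm", "body": {"increments": [{"tx":0,"ty":0,"tz":0.1,"rx":0,"ry":0,"rz":0,"gripper":-1},{"tx":0,"ty":0,"tz":0,"rx":0,"ry":0,"rz":0,"gripper":-1}]}}

```text
clock: 8.6
eef_pos: [526.7, -132.4, 39.8]
tcp_rot: [-3.141, -0.0, 1.655]
contact_force: [-0.1, -0.1, -2.5]
opening: 0.268
```

Call:
{"method": "move_arm", "body": {"increments": [{"tx":0,"ty":0,"tz":0.1,"rx":0,"ry":0,"rz":0,"gripper":-1},{"tx":0,"ty":0,"tz":0,"rx":0,"ry":0,"rz":0,"gripper":-1}]}}

```text
clock: 8.8
eef_pos: [526.8, -132.4, 38.8]
tcp_rot: [-3.141, -0.0, 1.655]
contact_force: [-0.2, 0.2, -2.8]
opening: 0.268
```

Call:
{"method": "move_arm", "body": {"increments": [{"tx":0,"ty":0,"tz":0.05,"rx":0,"ry":0,"rz":0,"gripper":-1},{"tx":0,"ty":0,"tz":0,"rx":0,"ry":0,"rz":0,"gripper":-1}]}}

```text
clock: 9.0
eef_pos: [526.7, -132.4, 38.3]
tcp_rot: [-3.141, -0.0, 1.655]
contact_force: [0.3, -0.0, -2.9]
opening: 0.264
```

Call:
{"method": "move_arm", "body": {"increments": [{"tx":0,"ty":0,"tz":0.08,"rx":0,"ry":0,"rz":0,"gripper":-1},{"tx":0,"ty":0,"tz":0,"rx":0,"ry":0,"rz":0,"gripper":-1}]}}

```text
clock: 9.2
eef_pos: [526.7, -132.4, 37.6]
tcp_rot: [-3.141, 0.0, 1.655]
contact_force: [0.0, 0.4, -1.4]
opening: 0.265
```

Call:
{"method": "move_arm", "body": {"increments": [{"tx":0,"ty":0,"tz":0.08,"rx":0,"ry":0,"rz":0,"gripper":-1},{"tx":0,"ty":0,"tz":0,"rx":0,"ry":0,"rz":0,"gripper":-1}]}}

```text
clock: 9.4
eef_pos: [526.6, -132.5, 37.4]
tcp_rot: [-3.141, 0.0, 1.655]
contact_force: [-3.1, 1.0, 6.7]
opening: 0.265
```

Call:
{"method": "move_arm", "body": {"increments": [{"tx":0,"ty":0,"tz":0.05,"rx":0,"ry":0,"rz":0,"gripper":-1},{"tx":0,"ty":0,"tz":0,"rx":0,"ry":0,"rz":0,"gripper":-1}]}}

```text
clock: 9.6
eef_pos: [526.6, -132.5, 37.3]
tcp_rot: [-3.141, 0.0, 1.655]
contact_force: [-5.4, 0.7, 11.7]
opening: 0.27
```

Call:
{"method": "move_arm", "body": {"increments": [{"tx":0,"ty":-0.04,"tz":0,"rx":0,"ry":0,"rz":0,"gripper":-1},{"tx":0,"ty":0,"tz":0,"rx":0,"ry":0,"rz":0,"gripper":-1},{"tx":0,"ty":0,"tz":0,"rx":0,"ry":0,"rz":0,"gripper":-1}]}}

```text
clock: 9.9
eef_pos: [526.4, -132.5, 37.1]
tcp_rot: [3.141, 0.0, 1.655]
contact_force: [-4.6, 0.5, 9.5]
opening: 0.267
```

```bash
python3 - <<'E'
from h import *
s=r.sense();print(np.round(s['eef_pos'],2),np.round(s['tcp_rot'],4),np.round(s['contact_force'],2),np.round(s['wrist_torque'],3))
E
```

```text
[ 526.43 -132.52   37.12] [3.1414e+00 1.0000e-04 1.6552e+00] [-4.58  0.51  9.53] [-0.011  0.528  0.012]
```

Call:
{"method": "move_arm", "body": {"increments": [{"tx":0,"ty":-0.06,"tz":0,"rx":0,"ry":0,"rz":0,"gripper":-1},{"tx":0,"ty":0,"tz":0,"rx":0,"ry":0,"rz":0,"gripper":-1}]}}

```text
clock: 10.1
eef_pos: [526.2, -132.6, 37.0]
tcp_rot: [3.141, 0.0, 1.655]
contact_force: [-2.1, 0.1, 7.3]
opening: 0.265
```

Call:
{"method": "move_arm", "body": {"increments": [{"tx":0,"ty":-0.06,"tz":0.03,"rx":0,"ry":0,"rz":0,"gripper":-1},{"tx":0,"ty":0,"tz":0,"rx":0,"ry":0,"rz":0,"gripper":-1}]}}

```text
clock: 10.3
eef_pos: [526.1, -132.6, 36.8]
tcp_rot: [3.14, 0.0, 1.655]
contact_force: [-1.7, 1.0, 7.6]
opening: 0.265
```

Call:
{"method": "move_arm", "body": {"increments": [{"tx":0,"ty":-0.05,"tz":0.03,"rx":0,"ry":0,"rz":0,"gripper":-1},{"tx":0,"ty":0,"tz":0,"rx":0,"ry":0,"rz":0,"gripper":-1}]}}

```text
clock: 10.5
eef_pos: [526.1, -132.6, 36.8]
tcp_rot: [3.139, 0.0, 1.655]
contact_force: [0.0, 2.0, 9.6]
opening: 0.265
```

Call:
{"method": "move_arm", "body": {"increments": [{"tx":0,"ty":0,"tz":0.02,"rx":0,"ry":0,"rz":0,"gripper":-1},{"tx":0,"ty":0,"tz":0,"rx":0,"ry":0,"rz":0,"gripper":-1},{"tx":0,"ty":0,"tz":0,"rx":0,"ry":0,"rz":0,"gripper":-1},{"tx":0,"ty":0,"tz":0,"rx":0,"ry":0,"rz":0,"gripper":-1},{"tx":0,"ty":0,"tz":0,"rx":0,"ry":0,"rz":0,"gripper":-1}]}}

```text
clock: 11.0
eef_pos: [526.1, -132.7, 36.8]
tcp_rot: [3.139, 0.0, 1.655]
contact_force: [-0.7, 2.9, 11.3]
opening: 0.266
```

```bash
python3 - <<'E'
from h import *
s=r.sense();print(np.round(s['eef_pos'],2),np.round(s['tcp_rot'],4),np.round(s['contact_force'],2),np.round(s['wrist_torque'],3))
P=pose();p,d=r.grab_frame("wrist");X,c=cloud("wrist",p,d,P)
S=X[(X[:,2]>57)&(X[:,2]<80)&(abs(X[:,0]-522)<14)&(X[:,1]>-95)&(X[:,1]<-10)]
print("shaft",len(S),rect(S))
y=S[:,1]
for a in range(-95,-30,12):
    k=(y>a)&(y<a+12)
    if k.sum(): print(a,np.percentile(S[k,2],97).round(2))
b=(c[:,2]>c[:,0]*2+30)&(abs(X[:,2]-12)<6)&(np.linalg.norm(X[:,:2]-[527,-150],axis=1)<145);print(rect(X[b]))
for q in("stop","bracket","shaft"):
    for n in("side",): 
        if q=="stop": p,d=r.grab_frame(n);cv2.imwrite("pics/s4.png",p[:,:,::-1])
        print(q,[(o['location'],o['confidence']) for o in r.place_of(q,n)[:2]])
E
```

```text
[ 526.11 -132.66   36.76] [3.1389e+00 4.0000e-04 1.6547e+00] [-0.73  2.85 11.33] [ 0.352  0.123 -0.204]
shaft 13258 (array([520.9, -63.9]), array([23.8, 63.8]), 4.41)
-95 68.28
-83 68.34
-71 68.33
-59 68.38
-47 68.51
-35 68.4
(array([ 526.5, -135. ]), array([119.4, 189.6]), 4.76)
stop [([287.6, 350.5], 0.64)]
bracket [([299.7, 336.6], 0.61)]
shaft [([270.4, 331.2], 0.9)]
```

Call:
{"method": "move_arm", "body": {"increments": [{"tx":0,"ty":0,"tz":-0.05,"rx":0,"ry":0,"rz":0,"gripper":-1},{"tx":-0.1,"ty":0,"tz":0,"rx":0,"ry":0,"rz":0,"gripper":-1},{"tx":-0.1,"ty":0,"tz":0,"rx":0,"ry":0,"rz":0,"gripper":-1},{"tx":-0.1,"ty":0,"tz":0,"rx":0,"ry":0,"rz":0,"gripper":-1},{"tx":0,"ty":0,"tz":0,"rx":0,"ry":0,"rz":0,"gripper":-1}]}}

```text
clock: 11.75
eef_pos: [526.2, -135.0, 36.8]
tcp_rot: [3.139, -0.001, 1.654]
contact_force: [1.1, 6.5, 8.1]
opening: 0.264
```

Call:
{"method": "move_arm", "body": {"increments": [{"tx":-0.1,"ty":0,"tz":0,"rx":0,"ry":0,"rz":0,"gripper":-1},{"tx":-0.1,"ty":0,"tz":0,"rx":0,"ry":0,"rz":0,"gripper":-1},{"tx":-0.1,"ty":0,"tz":0,"rx":0,"ry":0,"rz":0,"gripper":-1}]}}

```text
clock: 12.05
eef_pos: [526.4, -137.8, 36.8]
tcp_rot: [3.139, -0.001, 1.654]
contact_force: [1.9, 8.4, 9.3]
opening: 0.264
```

Call:
{"method": "move_arm", "body": {"increments": [{"tx":-0.1,"ty":0,"tz":-0.05,"rx":0,"ry":0,"rz":0,"gripper":-1},{"tx":-0.1,"ty":-0.01,"tz":0,"rx":0,"ry":0,"rz":0,"gripper":-1},{"tx":-0.1,"ty":-0.01,"tz":0,"rx":0,"ry":0,"rz":0,"gripper":-1}]}}

```text
clock: 12.35
eef_pos: [526.6, -141.5, 36.9]
tcp_rot: [3.139, 0.0, 1.655]
contact_force: [4.2, 3.7, 2.4]
opening: 0.266
```

Call:
{"method": "move_arm", "body": {"increments": [{"tx":-0.1,"ty":0,"tz":0,"rx":0,"ry":0,"rz":0,"gripper":-1},{"tx":-0.05,"ty":0,"tz":0,"rx":0,"ry":0,"rz":0,"gripper":-1}]}}

```text
clock: 12.55
eef_pos: [526.8, -143.1, 36.9]
tcp_rot: [3.139, 0.0, 1.655]
contact_force: [3.9, 4.5, 2.9]
opening: 0.269
```

Call:
{"method": "move_arm", "body": {"increments": [{"tx":-0.1,"ty":0,"tz":0,"rx":0,"ry":0,"rz":0,"gripper":-1},{"tx":-0.05,"ty":0,"tz":0,"rx":0,"ry":0,"rz":0,"gripper":-1}]}}

```text
clock: 12.75
eef_pos: [526.9, -144.6, 36.9]
tcp_rot: [3.139, 0.0, 1.655]
contact_force: [4.0, 4.9, 3.0]
opening: 0.267
```

Call:
{"method": "move_arm", "body": {"increments": [{"tx":-0.1,"ty":0.04,"tz":0,"rx":0,"ry":0,"rz":0,"gripper":-1},{"tx":-0.05,"ty":0,"tz":0,"rx":0,"ry":0,"rz":0,"gripper":-1}]}}

```text
clock: 12.95
eef_pos: [527.0, -145.9, 36.8]
tcp_rot: [3.14, -0.0, 1.655]
contact_force: [3.8, 5.6, 3.7]
opening: 0.264
```

Call:
{"method": "move_arm", "body": {"increments": [{"tx":-0.1,"ty":0,"tz":0,"rx":0,"ry":0,"rz":0,"gripper":-1},{"tx":-0.05,"ty":0,"tz":0,"rx":0,"ry":0,"rz":0,"gripper":-1}]}}

```text
clock: 13.15
eef_pos: [527.2, -147.4, 36.9]
tcp_rot: [3.14, -0.0, 1.655]
contact_force: [2.4, 5.7, 3.3]
opening: 0.27
```

Call:
{"method": "move_arm", "body": {"increments": [{"tx":-0.1,"ty":0,"tz":0,"rx":0,"ry":0,"rz":0,"gripper":-1},{"tx":-0.05,"ty":0,"tz":0,"rx":0,"ry":0,"rz":0,"gripper":-1}]}}

```text
clock: 13.35
eef_pos: [527.3, -148.9, 36.8]
tcp_rot: [3.14, -0.0, 1.655]
contact_force: [2.7, 5.4, 3.7]
opening: 0.266
```

Call:
{"method": "move_arm", "body": {"increments": [{"tx":-0.1,"ty":0.01,"tz":0,"rx":0,"ry":0,"rz":0,"gripper":-1},{"tx":0,"ty":0,"tz":0,"rx":0,"ry":0,"rz":0,"gripper":-1}]}}

```text
clock: 13.55
eef_pos: [527.4, -149.9, 36.9]
tcp_rot: [3.14, -0.0, 1.655]
contact_force: [2.9, 4.8, 3.4]
opening: 0.263
```

Call:
{"method": "move_arm", "body": {"increments": [{"tx":-0.1,"ty":0.01,"tz":0,"rx":0,"ry":0,"rz":0,"gripper":-1},{"tx":0,"ty":0,"tz":0,"rx":0,"ry":0,"rz":0,"gripper":-1}]}}

```text
clock: 13.75
eef_pos: [527.4, -150.5, 36.8]
tcp_rot: [3.14, -0.001, 1.654]
contact_force: [1.7, 7.4, 5.5]
opening: 0.263
```

Call:
{"method": "move_arm", "body": {"increments": [{"tx":-0.1,"ty":0.01,"tz":0,"rx":0,"ry":0,"rz":0,"gripper":-1},{"tx":0,"ty":0,"tz":0,"rx":0,"ry":0,"rz":0,"gripper":-1}]}}

```text
clock: 13.95
eef_pos: [527.4, -150.6, 36.8]
tcp_rot: [3.141, -0.002, 1.654]
contact_force: [2.7, 12.9, 7.0]
opening: 0.268
```

Call:
{"method": "move_arm", "body": {"increments": [{"tx":-0.03,"ty":0,"tz":0,"rx":0,"ry":0,"rz":0,"gripper":-1},{"tx":0,"ty":0,"tz":0,"rx":0,"ry":0,"rz":0,"gripper":-1},{"tx":0,"ty":0,"tz":0,"rx":0,"ry":0,"rz":0,"gripper":-1},{"tx":0,"ty":0,"tz":0,"rx":0,"ry":0,"rz":0,"gripper":-1},{"tx":0,"ty":0,"tz":0,"rx":0,"ry":0,"rz":0,"gripper":-1}]}}

```text
clock: 14.45
eef_pos: [527.4, -150.6, 36.8]
tcp_rot: [3.141, -0.002, 1.654]
contact_force: [2.7, 14.6, 6.4]
opening: 0.271
```

Call:
{"method": "move_arm", "body": {"increments": [{"tx":0.09,"ty":0,"tz":0,"rx":0,"ry":0,"rz":0,"gripper":-1},{"tx":0,"ty":0,"tz":0,"rx":0,"ry":0,"rz":0,"gripper":-1}]}}

```text
clock: 14.65
eef_pos: [527.4, -150.5, 36.8]
tcp_rot: [3.141, -0.001, 1.655]
contact_force: [3.5, 8.5, 5.7]
opening: 0.269
```

Call:
{"method": "move_arm", "body": {"increments": [{"tx":0,"ty":0,"tz":0,"rx":0,"ry":0,"rz":0,"gripper":0.1},{"tx":0,"ty":0,"tz":0,"rx":0,"ry":0,"rz":0,"gripper":0.1},{"tx":0,"ty":0,"tz":0,"rx":0,"ry":0,"rz":0,"gripper":0.1},{"tx":0,"ty":0,"tz":0,"rx":0,"ry":0,"rz":0,"gripper":0.1},{"tx":0,"ty":0,"tz":0,"rx":0,"ry":0,"rz":0,"gripper":0.1},{"tx":0,"ty":0,"tz":0,"rx":0,"ry":0,"rz":0,"gripper":0.1}]}}

```text
clock: 15.25
eef_pos: [526.7, -151.5, 36.5]
tcp_rot: [-3.142, 0.0, 1.655]
contact_force: [-0.9, -0.3, -0.3]
opening: 0.551
```

Call:
{"method": "move_arm", "body": {"increments": [{"tx":0,"ty":0,"tz":-2,"rx":0,"ry":0,"rz":0,"gripper":0.1},{"tx":0,"ty":0,"tz":-4,"rx":0,"ry":0,"rz":0,"gripper":0.1},{"tx":0,"ty":0,"tz":-4.5,"rx":0,"ry":0,"rz":0,"gripper":0.1},{"tx":0,"ty":0,"tz":-4,"rx":0,"ry":0,"rz":0,"gripper":0.1},{"tx":0,"ty":0,"tz":-3.5,"rx":0,"ry":0,"rz":0,"gripper":0.1},{"tx":0,"ty":0,"tz":0,"rx":0,"ry":0,"rz":0,"gripper":0.1},{"tx":0,"ty":0,"tz":0,"rx":0,"ry":0,"rz":0,"gripper":0.1}]}}

```text
clock: 15.95
eef_pos: [527.1, -151.5, 217.2]
tcp_rot: [3.14, 0.001, 1.655]
contact_force: [-0.3, -0.0, -1.1]
opening: 0.553
```

```bash
python3 - <<'E'
from h import *
P=pose();p,d=r.grab_frame("wrist");cv2.imwrite("pics/w5.png",p[:,:,::-1]);X,c=cloud("wrist",p,d,P)
s=r.sense();print(s['clock'],P[1].round(1),np.round(s['tcp_rot'],3))
C=np.array([527.2,-148.7]);th=np.radians(4.8);R2=np.array([[np.cos(th),np.sin(th)],[-np.sin(th),np.cos(th)]])
L=np.c_[(X[:,:2]-C)@R2.T,X[:,2]]
red=(c[:,0]>110)&(c[:,0]>2.2*c[:,1])&(X[:,2]>70)&(np.linalg.norm(L[:,:2]-[50,75],axis=1)<60);Q=L[red]
for a in range(90,180,10):
    k=(Q[:,2]>=a)&(Q[:,2]<a+10)
    if k.sum(): print(a,k.sum(),Q[k].min(0).round(1),Q[k].max(0).round(1))
print("TCP local",(P[1][:2]-C)@R2.T)
S=L[(abs(L[:,0])<16)&(L[:,2]>60)&(L[:,2]<75)&(L[:,1]<120)&(L[:,1]>-40)];print("shaft",rect(S),S[:,1].max(),np.percentile(S[:,2],98))
o=L[(L[:,0]>75)&(L[:,0]<120)&(abs(L[:,1]-75)<45)&(L[:,2]>115)]
if len(o):print("obst",o.min(0),o.max(0),len(o))
p2,d2=r.grab_frame("side");cv2.imwrite("pics/s5.png",p2[:,:,::-1])
cv2.imwrite("pics/c5.png",np.hstack([cv2.resize(p[:,:,::-1],(400,300)),cv2.resize(p2[180:360,240:480,::-1],(400,300))]))
E
```

```text
16.0 [ 527.1 -151.5  217.2] [-3.141 -0.     1.655]
90 19 [43.1 68.9 90. ] [46.1 83.8 92.4]
160 398 [ 58.1  68.8 165.4] [ 66.   83.6 169.5]
TCP local [-0.3781002  -2.77541862]
shaft (array([ 0.9, 29.5]), array([ 22.8, 139. ]), 0.15) 99.0575541050654 68.6607433123321
obst [ 92.37204812  30.03738719 124.5054767 ] [119.97986363  71.81455871 197.48536585] 3668
```

View pics/c5.png

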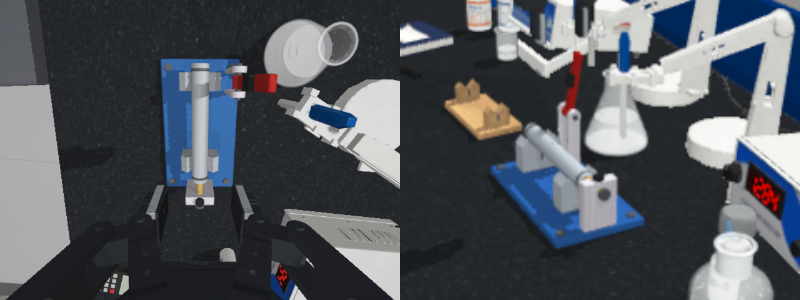

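Call:
{"method": "move_arm", "body": {"increments": [{"tx":2.7,"ty":1.6,"tz":0,"rx":0,"ry":0,"rz":0,"gripper":0.1},{"tx":2.8,"ty":1.6,"tz":0,"rx":0,"ry":0,"rz":0,"gripper":0.1},{"tx":2.7,"ty":1.55,"tz":0,"rx":0,"ry":0,"rz":0,"gripper":0.1},{"tx":0,"ty":0,"tz":1.5,"rx":0,"ry":0,"rz":0,"gripper":0.1},{"tx":0,"ty":0,"tz":1.5,"rx":0,"ry":0,"rz":0,"gripper":0.1},{"tx":0,"ty":0,"tz":0,"rx":0,"ry":0,"rz":0,"gripper":0.1}]}}

```text
clock: 16.65
eef_pos: [565.0, -65.1, 183.0]
tcp_rot: [-3.135, -0.001, 1.656]
contact_force: [0.4, 0.1, -0.4]
opening: 0.549
```

Call:
{"method": "move_arm", "body": {"increments": [{"tx":0,"ty":0,"tz":1,"rx":0,"ry":0,"rz":0,"gripper":0.1},{"tx":0,"ty":0,"tz":1,"rx":0,"ry":0,"rz":0,"gripper":0.1},{"tx":0,"ty":0,"tz":1,"rx":0,"ry":0,"rz":0,"gripper":0.1},{"tx":0,"ty":0,"tz":0.9,"rx":0,"ry":0,"rz":0,"gripper":0.1},{"tx":0,"ty":0,"tz":0,"rx":0,"ry":0,"rz":0,"gripper":0.1}]}}

```text
clock: 17.15
eef_pos: [566.3, -65.7, 146.0]
tcp_rot: [-3.139, -0.0, 1.655]
contact_force: [-1.1, 1.2, 0.2]
opening: 0.551
```

Call:
{"method": "move_arm", "body": {"increments": [{"tx":0,"ty":-0.6,"tz":0,"rx":0,"ry":0,"rz":0,"gripper":0.1},{"tx":0,"ty":-0.6,"tz":0,"rx":0,"ry":0,"rz":0,"gripper":0.1},{"tx":0,"ty":-0.6,"tz":0,"rx":0,"ry":0,"rz":0,"gripper":0.1},{"tx":0,"ty":-0.6,"tz":0.05,"rx":0,"ry":0,"rz":0,"gripper":0.1},{"tx":0,"ty":-0.6,"tz":0.05,"rx":0,"ry":0,"rz":0,"gripper":0.1},{"tx":0,"ty":-0.6,"tz":0.1,"rx":0,"ry":0,"rz":0,"gripper":0.1},{"tx":0,"ty":-0.7,"tz":0.1,"rx":0,"ry":0,"rz":0,"gripper":0.1}]}}

```text
clock: 17.85
eef_pos: [524.0, -69.4, 144.6]
tcp_rot: [3.141, 0.0, 1.655]
contact_force: [4.3, -0.4, -1.6]
opening: 0.553
```

Call:
{"method": "move_arm", "body": {"increments": [{"tx":0,"ty":-0.7,"tz":0.3,"rx":0,"ry":0,"rz":0,"gripper":0.1},{"tx":0,"ty":-0.6,"tz":0.3,"rx":0,"ry":0,"rz":0,"gripper":0.1},{"tx":0,"ty":-0.6,"tz":0.4,"rx":0,"ry":0,"rz":0,"gripper":0.1},{"tx":0,"ty":0,"tz":0,"rx":0,"ry":0,"rz":0,"gripper":0.1}]}}

```text
clock: 18.25
eef_pos: [503.5, -71.0, 133.6]
tcp_rot: [-3.139, -0.0, 1.655]
contact_force: [-0.5, 0.5, -0.2]
opening: 0.549
```

```bash
python3 - <<'E'
from h import *
p2,d2=r.grab_frame("side");cv2.imwrite("pics/s6.png",p2[:,:,::-1]);p,d=r.grab_frame("scene")
cv2.imwrite("pics/c6.png",np.hstack([cv2.resize(p[160:340,250:490,::-1],(400,300)),cv2.resize(p2[180:360,240:480,::-1],(400,300))]))
E
```

```text
(no output)
```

View pics/c6.png

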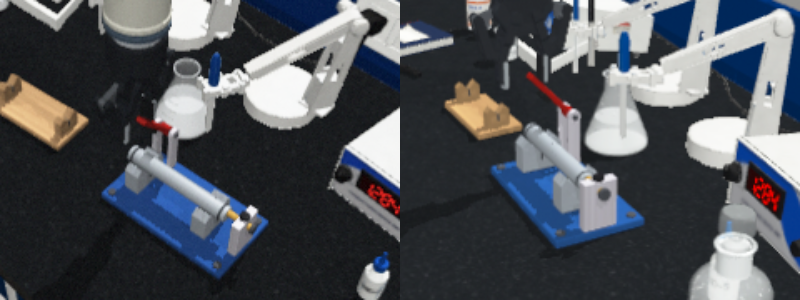

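Call:
{"method": "move_arm", "body": {"increments": [{"tx":-0.35,"ty":-0.4,"tz":-1.5,"rx":0,"ry":0,"rz":0,"gripper":0.1},{"tx":0,"ty":-0.4,"tz":-1.5,"rx":0,"ry":0,"rz":0,"gripper":-1},{"tx":0,"ty":0,"tz":0,"rx":0,"ry":0,"rz":0,"gripper":-1},{"tx":0,"ty":0,"tz":0,"rx":0,"ry":0,"rz":0,"gripper":-1},{"tx":0,"ty":0,"tz":0,"rx":0,"ry":0,"rz":0,"gripper":-1},{"tx":0,"ty":0,"tz":0,"rx":0,"ry":0,"rz":0,"gripper":-1},{"tx":0,"ty":0,"tz":0,"rx":0,"ry":0,"rz":0,"gripper":-1},{"tx":0,"ty":0,"tz":0,"rx":0,"ry":0,"rz":0,"gripper":-1}]}}

```text
clock: 19.15
eef_pos: [497.6, -75.0, 164.2]
tcp_rot: [-3.141, -0.0, 1.655]
contact_force: [0.5, -0.7, 0.4]
opening: -0.003
```

Call:
{"method": "move_arm", "body": {"increments": [{"tx":0,"ty":0,"tz":1,"rx":0,"ry":0,"rz":0,"gripper":-1},{"tx":0,"ty":0,"tz":1,"rx":0,"ry":0,"rz":0,"gripper":-1},{"tx":0,"ty":0,"tz":0.6,"rx":0,"ry":0,"rz":0,"gripper":-1},{"tx":0,"ty":0,"tz":0.6,"rx":0,"ry":0,"rz":0,"gripper":-1},{"tx":0,"ty":0,"tz":0.6,"rx":0,"ry":0,"rz":0,"gripper":-1},{"tx":0,"ty":0,"tz":0.6,"rx":0,"ry":0,"rz":0,"gripper":-1}]}}

```text
clock: 19.75
eef_pos: [482.4, -75.6, 117.5]
tcp_rot: [-3.11, -0.002, 1.657]
contact_force: [-57.9, -14.3, 37.3]
opening: -0.003
```

Call:
{"method": "move_arm", "body": {"increments": [{"tx":0,"ty":-1.0,"tz":-1.0,"rx":0,"ry":0,"rz":0,"gripper":-1},{"tx":0,"ty":0,"tz":-2,"rx":0,"ry":0,"rz":0,"gripper":-1},{"tx":0,"ty":0,"tz":-2,"rx":0,"ry":0,"rz":0,"gripper":-1},{"tx":0,"ty":0,"tz":0,"rx":0,"ry":0,"rz":0,"gripper":-1}]}}

```text
clock: 20.15
eef_pos: [489.1, -76.2, 172.1]
tcp_rot: [3.138, 0.001, 1.655]
contact_force: [0.4, -0.1, -0.6]
opening: -0.003
```

```bash
python3 - <<'E'
from h import *
p2,d2=r.grab_frame("side");p,d=r.grab_frame("scene")
cv2.imwrite("pics/c7.png",np.hstack([cv2.resize(p[160:340,250:490,::-1],(400,300)),cv2.resize(p2[180:360,240:480,::-1],(400,300))]))
C=np.array([527.2,-148.7]);th=np.radians(4.8);R2=np.array([[np.cos(th),np.sin(th)],[-np.sin(th),np.cos(th)]])
for n,pp,dd in(("scene",p,d),("side",p2,d2)):
    X,c=cloud(n,pp,dd);L=np.c_[(X[:,:2]-C)@R2.T,X[:,2]]
    Q=L[(c[:,0]>100)&(c[:,0]>2.2*c[:,1])&(X[:,2]>70)&(np.linalg.norm(L[:,:2]-[10,75],axis=1)<80)]
    for a in range(-50,60,12):
        k=(Q[:,0]>=a)&(Q[:,0]<a+12)
        if k.sum()>1: print(n,a,k.sum(),Q[k].mean(0).round(1))
print(np.round(r.sense()['contact_force'],1))
E
```

```text
scene -38 12 [-27.6  74.  127.7]
scene -26 24 [-20.6  73.1 127.1]
scene -14 20 [ -8.5  72.  121.5]
scene -2 20 [  4.2  72.4 113.1]
scene 10 17 [ 15.4  72.2 106.9]
scene 22 17 [27.8 72.6 99.7]
scene 34 20 [40.1 72.8 93.8]
scene 46 5 [47.1 72.7 92.2]
side -38 6 [-26.8  72.6 126.8]
side -26 26 [-20.3  71.3 126.4]
side -14 23 [ -7.7  69.6 118.2]
side -2 19 [  4.   69.4 112.1]
side 10 23 [ 16.2  70.4 105.4]
side 22 17 [28.1 70.  98.6]
side 34 15 [38.9 72.1 93.2]
side 46 5 [49.4 81.8 90.9]
[-0.8 -0.8 -0.6]
```

View pics/c7.png

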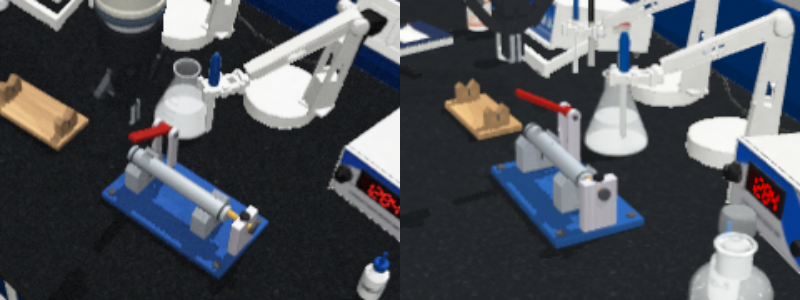

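Call:
{"method": "move_arm", "body": {"increments": [{"tx":0,"ty":1.0,"tz":0,"rx":0,"ry":0,"rz":0,"gripper":-1},{"tx":0,"ty":1.0,"tz":1,"rx":0,"ry":0,"rz":0,"gripper":-1},{"tx":0,"ty":0,"tz":2,"rx":0,"ry":0,"rz":0,"gripper":-1},{"tx":0,"ty":0,"tz":1,"rx":0,"ry":0,"rz":0,"gripper":-1},{"tx":0,"ty":0,"tz":0.4,"rx":0,"ry":0,"rz":0,"gripper":-1},{"tx":0,"ty":0,"tz":0.4,"rx":0,"ry":0,"rz":0,"gripper":-1},{"tx":0,"ty":0,"tz":0,"rx":0,"ry":0,"rz":0,"gripper":-1}]}}

```text
clock: 20.95
eef_pos: [507.8, -74.2, 122.3]
tcp_rot: [-3.141, -0.0, 1.655]
contact_force: [0.3, -0.1, -0.3]
opening: 0.002
```

Call:
{"method": "move_arm", "body": {"increments": [{"tx":0,"ty":0,"tz":0.4,"rx":0,"ry":0,"rz":0,"gripper":-1},{"tx":0,"ty":0,"tz":0.4,"rx":0,"ry":0,"rz":0,"gripper":-1},{"tx":0,"ty":0,"tz":0,"rx":0,"ry":0,"rz":0,"gripper":-1}]}}

```text
clock: 21.25
eef_pos: [507.8, -74.3, 114.4]
tcp_rot: [3.141, 0.0, 1.655]
contact_force: [0.5, -0.3, 1.3]
opening: -0.001
```

Call:
{"method": "move_arm", "body": {"increments": [{"tx":0,"ty":0,"tz":0.4,"rx":0,"ry":0,"rz":0,"gripper":-1},{"tx":0,"ty":0,"tz":0.4,"rx":0,"ry":0,"rz":0,"gripper":-1}]}}

```text
clock: 21.45
eef_pos: [507.7, -74.2, 106.5]
tcp_rot: [3.142, 0.0, 1.655]
contact_force: [-2.5, -0.8, 4.1]
opening: -0.003
```

Call:
{"method": "move_arm", "body": {"increments": [{"tx":0,"ty":0,"tz":0.4,"rx":0,"ry":0,"rz":0,"gripper":-1},{"tx":0,"ty":0,"tz":0.4,"rx":0,"ry":0,"rz":0,"gripper":-1}]}}

```text
clock: 21.65
eef_pos: [507.3, -74.2, 98.1]
tcp_rot: [-3.141, -0.0, 1.655]
contact_force: [-2.7, -0.8, 4.5]
opening: 0.0
```

Call:
{"method": "move_arm", "body": {"increments": [{"tx":0,"ty":0,"tz":0.3,"rx":0,"ry":0,"rz":0,"gripper":-1},{"tx":0,"ty":0,"tz":0.3,"rx":0,"ry":0,"rz":0,"gripper":-1}]}}

```text
clock: 21.85
eef_pos: [507.4, -74.2, 92.1]
tcp_rot: [-3.141, -0.0, 1.655]
contact_force: [-2.7, -0.7, 2.8]
opening: 0.003
```

Call:
{"method": "move_arm", "body": {"increments": [{"tx":0,"ty":0,"tz":-0.5,"rx":0,"ry":0,"rz":0,"gripper":-1},{"tx":0,"ty":-0.8,"tz":0,"rx":0,"ry":0,"rz":0,"gripper":-1},{"tx":0,"ty":0,"tz":0.4,"rx":0,"ry":0,"rz":0,"gripper":-1},{"tx":0,"ty":0,"tz":0.2,"rx":0,"ry":0,"rz":0,"gripper":-1},{"tx":0,"ty":0,"tz":0.2,"rx":0,"ry":0,"rz":0,"gripper":-1},{"tx":0,"ty":0,"tz":0,"rx":0,"ry":0,"rz":0,"gripper":-1}]}}

```text
clock: 22.45
eef_pos: [499.6, -74.9, 89.2]
tcp_rot: [-3.141, -0.0, 1.655]
contact_force: [-0.2, -0.1, 0.3]
opening: 0.002
```

Call:
{"method": "move_arm", "body": {"increments": [{"tx":0,"ty":0,"tz":0.15,"rx":0,"ry":0,"rz":0,"gripper":-1},{"tx":0,"ty":0,"tz":0,"rx":0,"ry":0,"rz":0,"gripper":-1}]}}

```text
clock: 22.65
eef_pos: [500.0, -74.9, 87.9]
tcp_rot: [3.141, 0.0, 1.655]
contact_force: [0.0, -0.1, 0.7]
opening: -0.001
```

Call:
{"method": "move_arm", "body": {"increments": [{"tx":0,"ty":0,"tz":0.1,"rx":0,"ry":0,"rz":0,"gripper":-1},{"tx":0,"ty":0,"tz":0,"rx":0,"ry":0,"rz":0,"gripper":-1}]}}

```text
clock: 22.85
eef_pos: [499.9, -74.9, 87.0]
tcp_rot: [3.141, 0.0, 1.655]
contact_force: [-0.6, 1.0, 1.6]
opening: 0.002
```

Call:
{"method": "move_arm", "body": {"increments": [{"tx":0,"ty":0,"tz":0.1,"rx":0,"ry":0,"rz":0,"gripper":-1},{"tx":0,"ty":0,"tz":0,"rx":0,"ry":0,"rz":0,"gripper":-1}]}}

```text
clock: 23.05
eef_pos: [499.9, -74.9, 86.0]
tcp_rot: [3.141, 0.0, 1.655]
contact_force: [-0.7, -0.2, 2.2]
opening: 0.003
```

Call:
{"method": "move_arm", "body": {"increments": [{"tx":0,"ty":0,"tz":0.15,"rx":0,"ry":0,"rz":0,"gripper":-1},{"tx":0,"ty":0,"tz":0,"rx":0,"ry":0,"rz":0,"gripper":-1}]}}

```text
clock: 23.25
eef_pos: [499.9, -74.9, 84.4]
tcp_rot: [3.141, 0.0, 1.655]
contact_force: [-0.1, 0.4, 2.6]
opening: -0.002
```

Call:
{"method": "move_arm", "body": {"increments": [{"tx":0,"ty":0,"tz":0.1,"rx":0,"ry":0,"rz":0,"gripper":-1},{"tx":0,"ty":0,"tz":0,"rx":0,"ry":0,"rz":0,"gripper":-1}]}}

```text
clock: 23.45
eef_pos: [499.9, -74.9, 83.5]
tcp_rot: [3.141, 0.0, 1.655]
contact_force: [-0.0, 1.0, 2.7]
opening: -0.005
```

Call:
{"method": "move_arm", "body": {"increments": [{"tx":0,"ty":0,"tz":0.1,"rx":0,"ry":0,"rz":0,"gripper":-1},{"tx":0,"ty":0,"tz":0,"rx":0,"ry":0,"rz":0,"gripper":-1}]}}

```text
clock: 23.65
eef_pos: [499.8, -74.9, 82.5]
tcp_rot: [3.141, 0.0, 1.655]
contact_force: [1.3, -0.4, 3.4]
opening: 0.001
```

Call:
{"method": "move_arm", "body": {"increments": [{"tx":0,"ty":0,"tz":0.1,"rx":0,"ry":0,"rz":0,"gripper":-1},{"tx":0,"ty":0,"tz":0,"rx":0,"ry":0,"rz":0,"gripper":-1}]}}

```text
clock: 23.85
eef_pos: [499.9, -74.9, 81.5]
tcp_rot: [3.141, 0.0, 1.655]
contact_force: [0.6, -0.4, 3.0]
opening: -0.0
```

Call:
{"method": "move_arm", "body": {"increments": [{"tx":0,"ty":0,"tz":0.06,"rx":0,"ry":0,"rz":0,"gripper":-1},{"tx":0,"ty":0,"tz":0,"rx":0,"ry":0,"rz":0,"gripper":-1}]}}

```text
clock: 24.05
eef_pos: [499.9, -74.9, 81.1]
tcp_rot: [3.141, 0.0, 1.655]
contact_force: [-0.9, 0.8, 6.1]
opening: -0.001
```

Call:
{"method": "move_arm", "body": {"increments": [{"tx":0,"ty":0,"tz":0.06,"rx":0,"ry":0,"rz":0,"gripper":-1},{"tx":0,"ty":0,"tz":0,"rx":0,"ry":0,"rz":0,"gripper":-1}]}}

```text
clock: 24.25
eef_pos: [500.0, -74.9, 80.8]
tcp_rot: [3.141, 0.0, 1.655]
contact_force: [-1.5, 0.7, 10.0]
opening: 0.004
```

Call:
{"method": "move_arm", "body": {"increments": [{"tx":0,"ty":0,"tz":0.05,"rx":0,"ry":0,"rz":0,"gripper":-1},{"tx":0,"ty":0,"tz":0,"rx":0,"ry":0,"rz":0,"gripper":-1}]}}

```text
clock: 24.45
eef_pos: [500.0, -74.9, 80.6]
tcp_rot: [3.141, 0.0, 1.655]
contact_force: [-2.0, 1.2, 14.4]
opening: 0.002
```

Call:
{"method": "move_arm", "body": {"increments": [{"tx":0,"ty":0,"tz":-0.02,"rx":0,"ry":0,"rz":0,"gripper":-1},{"tx":0,"ty":0,"tz":0,"rx":0,"ry":0,"rz":0,"gripper":-1},{"tx":0,"ty":0,"tz":0,"rx":0,"ry":0,"rz":0,"gripper":-1},{"tx":0,"ty":0,"tz":0,"rx":0,"ry":0,"rz":0,"gripper":-1},{"tx":0,"ty":0,"tz":0,"rx":0,"ry":0,"rz":0,"gripper":-1}]}}

```text
clock: 24.95
eef_pos: [500.0, -74.9, 80.7]
tcp_rot: [3.141, 0.0, 1.655]
contact_force: [-2.3, 0.1, 12.2]
opening: -0.002
```

Call:
{"method": "move_arm", "body": {"increments": [{"tx":0,"ty":0,"tz":-0.2,"rx":0,"ry":0,"rz":0,"gripper":-1},{"tx":0,"ty":0,"tz":-1,"rx":0,"ry":0,"rz":0,"gripper":-1},{"tx":0,"ty":0,"tz":-3,"rx":0,"ry":0,"rz":0,"gripper":-1},{"tx":0,"ty":0,"tz":-4,"rx":0,"ry":0,"rz":0,"gripper":-1},{"tx":-3,"ty":0,"tz":-4,"rx":0,"ry":0,"rz":0,"gripper":-1},{"tx":-4,"ty":0,"tz":-2,"rx":0,"ry":0,"rz":0,"gripper":-1},{"tx":0,"ty":0,"tz":0,"rx":0,"ry":0,"rz":0,"gripper":-1},{"tx":0,"ty":0,"tz":0,"rx":0,"ry":0,"rz":0,"gripper":-1},{"tx":0,"ty":0,"tz":0,"rx":0,"ry":0,"rz":0,"gripper":-1}]}}

```text
clock: 25.85
eef_pos: [504.7, -143.9, 221.1]
tcp_rot: [-3.14, -0.001, 1.655]
contact_force: [0.2, 0.5, -0.4]
opening: 0.0
```

```bash
python3 - <<'E'
from h import *
P=pose();p,d=r.grab_frame("wrist");X,c=cloud("wrist",p,d,P)
p2,d2=r.grab_frame("side")
cv2.imwrite("pics/c8.png",np.hstack([cv2.resize(p[:,:,::-1],(400,300)),cv2.resize(p2[180:360,240:480,::-1],(400,300))]))
C=np.array([527.2,-148.7]);th=np.radians(4.8);R2=np.array([[np.cos(th),np.sin(th)],[-np.sin(th),np.cos(th)]])
L=np.c_[(X[:,:2]-C)@R2.T,X[:,2]]
Q=L[(c[:,0]>100)&(c[:,0]>2.2*c[:,1])&(X[:,2]>60)&(np.linalg.norm(L[:,:2]-[5,75],axis=1)<60)]
for a in range(-45,60,15):
    k=(Q[:,0]>=a)&(Q[:,0]<a+15)
    if k.sum()>3: print(a,k.sum(),np.median(Q[k],0).round(1))
S=L[(abs(L[:,0])<16)&(L[:,2]>60)&(L[:,2]<74)&(L[:,1]<120)&(L[:,1]>-75)&(abs(L[:,1]-75)>14)&(c.max(1)-c.min(1)<40)];print("shaft",rect(S),S[:,1].min(),S[:,1].max(),np.percentile(S[:,2],97))
s=r.sense();print(s['clock'],np.round(s['contact_force'],2),np.round(s['eef_pos'],1))
E
```

```text
-45 200 [-33.5  76.4  77.9]
-30 379 [-22.2  76.3  79.2]
-15 376 [-7.2 76.4 80.9]
0 383 [ 7.6 75.9 82.5]
15 388 [22.5 76.6 84.1]
30 433 [38.1 76.1 86. ]
45 239 [49.3 76.2 89.8]
shaft (array([ 0.5, 12.1]), array([173. ,  22.5]), 89.86) -74.40480994964047 98.65683195746318 68.51082475158505
25.95 [0.16 0.09 0.88] [ 504.8 -143.6  221. ]
```

View pics/c8.png

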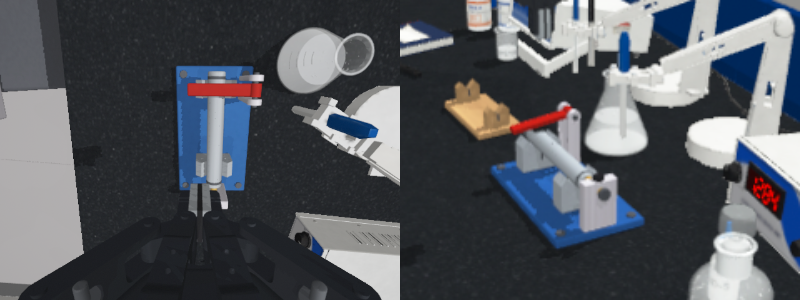

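```bash
python3 -c "
from rig import r
print(r.sign_off())"
```

```text
the job is handed in; nothing more can be done
None
```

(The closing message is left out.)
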